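Set up the drop-front sorting bureau for a bundle of cigars

ROBOT

A 7-joint arm with a two-finger parallel gripper is mounted at the origin on the work surface. World frame = base frame: x ahead of the robot, y to its left, z up, the work surface at z = 0. Lengths are in mm, angles in rad, forces in N, time in s.
With the tool pointing down it reaches from about 425 to 875 mm from the base axis. Payload 9.9 kg.
Tool frame: the origin (TCP) lies midway between the tips of the shut fingers; the grasp point (between the pads) lies 19 mm behind it; z points along the fingers, y is the direction in which the jaws open and shut (so a half turn about z gives the same grasp; the last joint's range is limited). The gripper opens to 85 mm and grips with 20 to 120 N. Pads are 22 mm wide; open, the fingers measure 114 mm over their backs; the gripper's body (76 mm by 85 mm) begins 54 mm behind the grasp point. The pads swing forward as they close: fully open they stand 13 mm farther back than shut.
Start: joints at [-1.373, 0.576, 0.025, 1.437, -0.015, 1.129, -0.057], TCP at [187.7, 648.381, 231.289] pointing down, gripper open.
Joint ranges: [-2.76, 2.76], [-0.34, 2.15], [-1.52, 1.57], [0.19, 2.46], [-1.09, 4.23], [0.17, 1.99], [-2.82, 2.82]. Speed limits (rad/s): [2.22, 2.22, 3.01, 3.01, 3.14, 3.14, 3.14].

INTERFACE

Orientations are given as a 3x3 rotation matrix whose columns are the frame's x, y, z axes.
In Python, from workcell import sensors, optics, bot gives the robot as it stands. The module is installed in compiled form; this text tells all that it offers.
- The arm moves only by the shell command python3 -m crank 'ROWS' [FORCE]. ROWS is text: rows parted by semicolons, each of 5 numbers parted by spaces: the shift along the world's x, y, z scaled (see below), then the turn about the world's z scaled (see below), then the closure, from -1 (fully open) to 1 (shut). A call has 1 to 8 rows; each row is the pose to reach, as a shift and turn from the pose measured when the call began; what a row does not reach only later rows make up. The controller multiplies each number of a shift by 20 cm and each number of a turn by pi/2 rad. A row lasts 1/8 s, in which the tool goes at most 62.5 mm and 10.7 degrees, less where a joint would pass 70% of its speed; a pose out of reach is approached as far as the arm can. A call with a number of a shift or a turn outside -1 to 1 is refused whole. A call with a gripper value outside its range is refused whole. The fingers move at their own pace and stop on an object; FORCE is the grip in N (left out, the last holds). Time passes only in rows, so rows that repeat a pose let the fingers close. It gives the time, the measured TCP pose, the force and the opening at its end, in the units of the state.
- sensors.state(): the state, without advancing time (a new reading comes with each control period).
- optics.read_camera(name): name is "scene" or "top"; returns (picture, depth): 384x512x3 uint8, red, green, blue; 384x512 float32, mm along the optical axis (not along the pixel's ray), 0 where there is no reading.
- optics.calibration(name): a dict with "fx", "fy", "cx", "cy" (pixels), "distortion" ([k1, k2, p1, p2, k3] as OpenCV has them; the pictures are not rectified), "extrinsics" (4x4, takes a point from camera to world coordinates). Camera axes: x right, y up, looking along -z (the intrinsics and any distortion apply to the point x, -y, -z); pixel columns grow to the right and rows downward; lengths in mm; the calibration is good to about 2 mm. A picture is of the moment at which its call begins. calibration takes no time and is no camera call.
- bot.sign_off(): hands the job in, once; it reports no verdict.
The state is a dict: "t": time; "joint_positions": joint angles; "qd": joint speeds; "tau": joint torques, N m; "eef_pos": TCP position; "ee_rot": TCP orientation; "wrist_force": force on the tool from outside, world axes, zero at the start; "wrist_torque": the same for the moment, N m; "opening": opening from 0.0 (shut) to 1.0 (fully open).
Only numpy, scipy, OpenCV 4.12 (cv2) and the standard library are available. Lean on these libraries where they do the work, as an engineer would, in place of code of your own. Each camera call takes 0.05 s, during which the arm holds its last target.

TASK

Get the little sorting bureau ready for work: first pull both wooden slide-out supports all the way out, and only then bring the flap down by its bar onto them, easing it down all the way rather than letting it fall. Then pick up the loose bundle of cigars lying by itself on the table (not the ones in the tray), set it down lying flat in about the middle of the lowered flap without dropping it, and let go. Do not disturb the jar, the wooden cigar box or the round hygrometer.

Things in the scene. Friction and masses are not known exactly. Their poses are not given: they have to be found in the camera images.
- bureau: Table-top wooden bureau with a drop-front writing flap, fixed to the table, 250 mm wide, 230 mm deep, 270 mm high. Origin on the table under the middle of its front face, straight below the hinge line. Its front looks along its own -x, which points roughly to the robot's left (world +y); own y runs along the front, z up. The base under the flap is 85 mm high.
- support_l (a joint): Travel in m of the slide-out support at own y = +80 mm of the bureau: 0 = fully in, 0.14 = fully out against its stop. It slides level along the bureau's own -x and stays where it is left (friction about 1.5 N, plus light damping). Starts anywhere up to 0.03. A bar of pale wood 18 mm wide, 35 mm high, its top 85 mm above the table.
- support_r (a joint): The same for the support at own y = -80 mm of the bureau.
- support_l_knob (a point): Centre of the upright round knob of support_l, 20 mm in diameter and 36 mm tall, axis vertical, 64 mm above the table, on a 12 mm neck 45 mm ahead of the support's front end (of the bureau's front when fully in). Can be gripped from above. It moves with the support; its top is 3 mm below the support's top. Axes as the bureau's.
- support_r_knob (a point): The same for support_r.
- flap (a joint): Angle in rad of the flap: 0 = closed, leaning back 0.4 rad from upright; 1.97 = level, lying on the supports if they are out; with no supports out it would swing on to 2.27. The hinge is nearly free: closed, the flap stays by its weight; past 0.4 (upright) it falls forward unless held. Opens about the bureau's own -y axis, top edge going over to the bureau's -x. Starts at 0.
- flap_hinge (a point): Mid point of the flap's hinge line, which runs along the bureau's y, 85 mm above the table at the bureau's front face. Own z points up the board to its free edge (horizontal, away from the bureau, when lowered), own x to its inner face (up when lowered), y as the bureau's.
- flap_bar (a point): Centre of the round steel pull bar beyond the flap's free edge, in the board's plane: 12 mm in diameter, along the bureau's y, 100 mm clear between its end posts, 44 mm clear gap to the edge, so it can be pinched across from above at every flap angle and turns between the fingers. 250 mm up the board from the hinge, 7 mm to its inner side; 313 mm above the table closed, 92 mm level. Axes as flap_hinge.
- flap_mid (a point): Middle of the flap's inner face, 100 mm up the board from the hinge and 14 mm to its inner side (the board is 14 mm thick). The board spans 250 mm along y and 192 mm along own z. When lowered this face looks up, 99 mm above the table. Axes as flap_hinge.
- bundle_mid (a point): Centre of the loose bundle of ten brown cigars with a paper band round the middle, starting on the table: 120 mm long along its own x, 56 mm wide along y at half height, 38 mm high; centre 19 mm above what it lies on. About 0.14 kg, rigid. Own z up.
- jar: Closed amber glass jar, 60 mm in diameter, 85 mm tall, loose; origin at the centre of its underside. Bystander.
- cigar_box: Closed wooden cigar box, 100 by 140 by 50 mm high (100 along own x), loose; origin at the centre of its underside. Bystander.
- hygrometer: Round brass dial hygrometer lying on its back, 72 mm in diameter, 22 mm high, loose; origin at the centre of its underside. Bystander.
Mind the look-alikes: they are no part of the job. There is more than one size of the part that bears bundle_mid; the job needs the middle-sized.

How it is judged (in metres and radians):
On the way, in this order (a step that is already met when the one before it is completed fails the run):
1. both supports are pulled out (more than 125 of 140 mm) while the flap is still up (under 0.4 rad) (value of joint each of support_l, support_r above 0.125 m and value of joint flap below 0.4 rad), for 0.2 s.
2. the flap lies level on both pulled-out supports (value of joint each of support_l, support_r above 0.125 m and value of joint flap between 1.91 and 2.03 rad), for 0.2 s.
At the end, for the whole second after the job is handed in: Supports out over 125 of 140 mm; flap level on them (1.91 to 2.03 rad); bundle flat on the flap (within 0.17 rad, centre 8 to 35 mm above its face), its centre within 55 mm across (y) and 45 mm along (z) of the flap's middle, released, at rest (all of step 2 and y of bundle_mid in the frame of flap_mid between -0.055 and 0.055 m and z of bundle_mid in the frame of flap_mid between -0.045 and 0.045 m and x of bundle_mid in the frame of flap_mid between 0.008 and 0.035 m and angle between bundle_mid's own x axis and vertical between 1.4 and 1.74 rad and linear speed of bundle below 0.03 m/s and velocity of joint flap below 0.1 rad/s and contact force between the fingers and bundle below 0.1 N); the robot touches nothing.
It fails at once if the flap is let fall (opens faster than 2.5 rad/s) (velocity of joint flap above 2.5 rad/s).
It fails at once if the flap is brought down past 1.0 rad while a support is not out (under 110 mm) (value of joint flap above 1 rad and value of joint any of support_l, support_r below 0.11 m).
It fails at once if the bundle is dropped or thrown (faster than 0.6 m/s while not held by the fingers) (linear speed of bundle above 0.6 m/s and contact force between the fingers and bundle below 0.05 N).
It fails at once if the jar, cigar box or hygrometer is shifted by more than 30 mm or tipped over (distance of any of jar, cigar_box, hygrometer from where it was at the start of the episode above 0.03 m or angle between any of jar, cigar_box, hygrometer's own z axis and vertical above 0.4 rad).
It also fails if it takes over 72 s, if anything falls off the work surface, if the arm or the gripper's body presses on something with over 40 N, if the wrist force passes 120 N, or if a joint passes its speed limit or range.

## Working session

There is one attempt and no reset: what is moved stays moved. The work goes in short steps, Python scripts to look and compute and a shell command to move; the robot and the scene stay as the last step left them, time stands still between calls to the robot, and variables do not carry over. Pictures are saved under pics/ and viewed, and the job is handed in when it is done.

```bash
mkdir -p pics; python3 - <<'E'
from workcell import sensors, optics, bot
import cv2,numpy as np
s=sensors.state(); print(s)
for n in("scene","top"):
    p,d=optics.read_camera(n); cv2.imwrite(f"pics/{n}0.png",p[:,:,::-1]); np.savez(f"{n}0.npz",p=p,d=d); 
    c=optics.calibration(n); print(n,c)
E
```

```text
{'t': 0.0, 'joint_positions': array([-1.372818  ,  0.57656142,  0.02482939,  1.43791776, -0.0149905 ,
        1.12901556, -0.05651351]), 'qd': array([ 0.00229966, -0.00039616,  0.00119032, -0.00129082, -0.00108215,
       -0.00170956,  0.00106712]), 'tau': array([ 2.91749056e-04, -7.65749145e+01,  2.25035727e+00, -2.85966128e+01,
        1.51741749e-02,  1.25446924e-02,  2.31306933e-05]), 'eef_pos': array([187.55401343, 647.93535355, 230.41920182]), 'ee_rot': array([[-9.60572732e-01,  2.78028551e-01, -3.89005234e-04],
       [ 2.78028808e-01,  9.60571279e-01, -1.67306603e-03],
       [-9.14928671e-05, -1.71525627e-03, -9.99998525e-01]]), 'wrist_force': array([-0.20177017, -0.19917214,  0.67385524]), 'wrist_torque': array([ 0.01701032,  0.02913298, -0.01146722]), 'opening': 1.0021247365141577}
scene {'fx': 387.9206904064826, 'fy': 387.9206904064826, 'cx': 266.4841155495933, 'cy': 186.28011826655387, 'distortion': array([-0.02263618,  0.        ,  0.        ,  0.        ,  0.        ]), 'extrinsics': array([[ 8.74318332e-01, -3.66355140e-01,  3.18357293e-01,
         8.10512255e+02],
       [ 4.85294880e-01,  6.70019309e-01, -5.61749948e-01,
        -4.48222139e+02],
       [-7.50555272e-03,  6.45645442e-01,  7.63600439e-01,
         8.94469398e+02],
       [ 0.00000000e+00,  0.00000000e+00,  0.00000000e+00,
         1.00000000e+00]])}
top {'fx': 441.46872981152353, 'fy': 441.46872981152353, 'cx': 252.4115768983378, 'cy': 192.09651543588762, 'distortion': array([-0.1734703,  0.       ,  0.       ,  0.       ,  0.       ]), 'extrinsics': array([[-1.13362918e-02,  9.82144203e-01, -1.87787788e-01,
         2.81348330e+02],
       [-9.99815748e-01, -1.40425721e-02, -1.30872603e-02,
         4.97106259e+01],
       [-1.54906004e-02,  1.87604826e-01,  9.82122431e-01,
         1.45391396e+03],
       [ 0.00000000e+00,  0.00000000e+00,  0.00000000e+00,
         1.00000000e+00]])}
```

View pics/scene0.png

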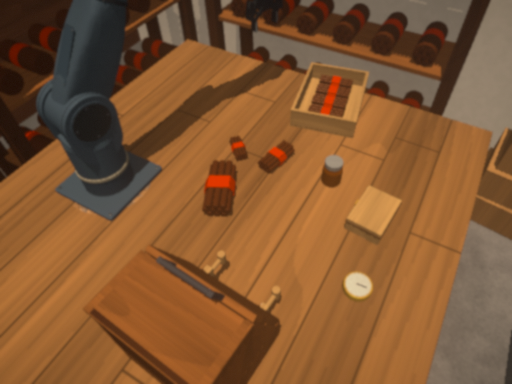

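View pics/top0.png

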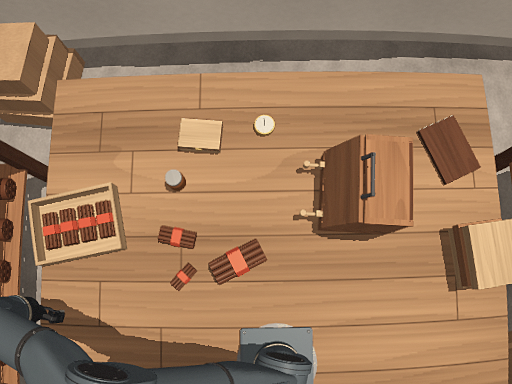

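```bash
cat > h.py <<'E'
import numpy as np,cv2
from workcell import sensors, optics, bot
def ray(n,px):
    c=optics.calibration(n);K=np.array([[c['fx'],0,c['cx']],[0,c['fy'],c['cy']],[0,0,1.]])
    u=cv2.undistortPoints(np.array(px,float).reshape(-1,1,2),K,np.array(c['distortion'])).reshape(-1,2)
    d=np.c_[u[:,0],-u[:,1],-np.ones(len(u))]
    E=c['extrinsics'];return E[:3,3],d@E[:3,:3].T
def plane(n,px,z):
    o,d=ray(n,px);return o+d*((z-o[2])/d[:,2])[:,None]
def bydepth(n,px,D):
    o,d=ray(n,px);return o+d*D[:,None]
def cloud(n,p,d):
    h,w=d.shape;v,u=np.mgrid[0:h,0:w];P=bydepth(n,np.c_[u.ravel(),v.ravel()],d.ravel().astype(float)).reshape(h,w,3);return P
def proj(n,X):
    c=optics.calibration(n);E=c['extrinsics'];q=(np.atleast_2d(X)-E[:3,3])@E[:3,:3]
    K=np.array([[c['fx'],0,c['cx']],[0,c['fy'],c['cy']],[0,0,1.]])
    return cv2.projectPoints(np.c_[q[:,0],-q[:,1],-q[:,2]],np.zeros(3),np.zeros(3),K,np.array(c['distortion']))[0].reshape(-1,2)
def rect(P):
    r=cv2.minAreaRect(P[:,:2].astype(np.float32));b=cv2.boxPoints(r);e=[b[1]-b[0],b[2]-b[1]];L=[np.linalg.norm(x) for x in e]
    i=int(np.argmax(L));return np.round(r[0],1),np.round((L[i],L[1-i]),1),np.degrees(np.arctan2(e[i][1],e[i][0]))
def look(tag):
    out={}
    for n in("scene","top"):
        p,d=optics.read_camera(n);cv2.imwrite(f"pics/{n}{tag}.png",p[:,:,::-1]);np.savez(f"{n}{tag}.npz",p=p,d=d);out[n]=(p,d)
    return out
E
python3 - <<'E'
from h import *
f=np.load('top0.npz');p,d=f['p'],f['d'];P=cloud('top',p,d)
def comps(mask,name,amin=15):
    n,l,s,c=cv2.connectedComponentsWithStats(mask.astype(np.uint8))
    for i in range(1,n):
        if s[i,4]<amin: continue
        Q=P[l==i];print(name,np.round(c[i]),s[i,4],'rect',rect(Q),'zmed/max',np.round(np.percentile(Q[:,2],[5,50,95])))
z=P[:,:,2]
print('table z',np.median(z[150:160,60:130]))
comps(((z>8)&(z<60)&(d>0)),'low')
m=(z>60)&(z<400)&(d>0); comps(m,'high')
# region of knobs
sub=slice(155,225),slice(295,330)
mm=np.zeros_like(m);mm[sub]=(z[sub]>25);comps(mm,'knob')
E
python3 - <<'E'
import cv2
a=cv2.imread('pics/top0.png');cv2.imwrite('pics/b0.png',cv2.resize(a[110:300,140:430],None,fx=2.7,fy=2.7,interpolation=3))
E
```

```text
table z 0.8407848451381597
low [264. 125.] 353 rect (array([789.6,  26.5]), array([71.5, 68.5], dtype=float32), np.float32(-0.9504145)) zmed/max [16. 23. 28.]
low [449. 149.] 2399 rect (array([ 702.8, -621.3]), array([217.9, 163.3], dtype=float32), np.float32(24.504574)) zmed/max [15. 21. 27.]
low [200. 135.] 1361 rect (array([758.7, 244.7]), array([149.3, 121.9], dtype=float32), np.float32(83.242966)) zmed/max [26. 50. 55.]
low [320. 189.] 89 rect (array([ 558.2, -151.6]), array([136.8,  10.9], dtype=float32), np.float32(-3.1296494)) zmed/max [11. 34. 58.]
low [179. 185.] 97 rect (array([581.6, 314.9]), array([59.6, 29.9], dtype=float32), np.float32(-55.609127)) zmed/max [10. 42. 59.]
low [106. 231.] 461 rect (array([390.7, 591.5]), array([367.9, 177.7], dtype=float32), np.float32(-41.840546)) zmed/max [12. 35. 57.]
low [ 74. 224.] 4339 rect (array([454.1, 664.3]), array([282.5, 196.5], dtype=float32), np.float32(-77.72872)) zmed/max [ 9. 40. 55.]
low [347. 230.] 147 rect (array([ 420.9, -253.5]), array([228.9,  37.8], dtype=float32), np.float32(75.12258)) zmed/max [11. 33. 57.]
low
[... 915 characters left out ...]
ax [62. 85. 91.]
high [ 72. 224.] 1050 rect (array([450.1, 659. ]), array([304.4, 223.6], dtype=float32), np.float32(-78.63145)) zmed/max [62. 70. 75.]
high [484. 253.] 3577 rect (array([ 330.9, -675.7]), array([211.1, 169.5], dtype=float32), np.float32(5.326449)) zmed/max [ 81. 149. 154.]
high [ 46. 313.] 498 rect (array([185.5, 618.8]), array([100.6,  47. ], dtype=float32), np.float32(52.378674)) zmed/max [295. 346. 393.]
high [283. 363.] 1620 rect (array([45.8, 19.4]), array([200.8,  68.5], dtype=float32), np.float32(83.16072)) zmed/max [ 93. 314. 385.]
knob [321. 191.] 848 rect (array([ 555.9, -127.3]), array([242.1,  86. ], dtype=float32), np.float32(-3.36779)) zmed/max [ 43.  87. 125.]
```

View pics/b0.png

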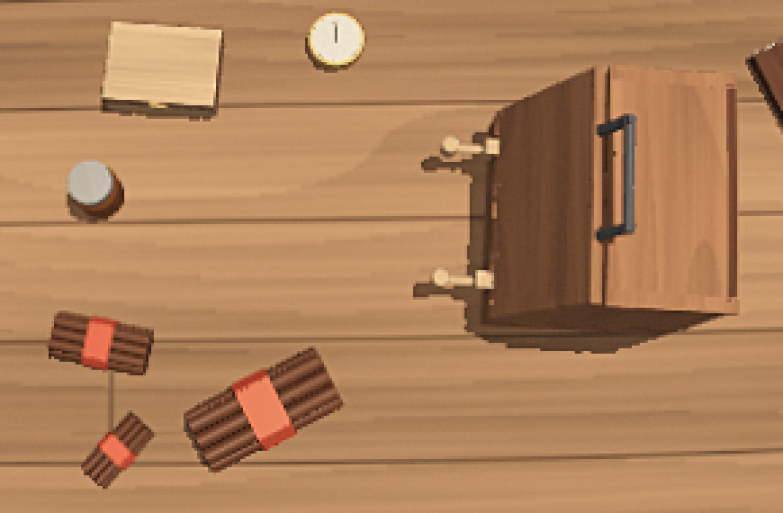

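```bash
python3 - <<'E'
from h import *
f=np.load('top0.npz');p,d=f['p'],f['d'];P=cloud('top',p,d);z=P[:,:,2]
m=(z>285)&(z<330);m[:,:340]=0;m[:,420:]=0
v,u=np.where(m);print('bar px',u.min(),u.max(),v.min(),v.max(),len(u),np.percentile(z[m],[5,50,95]))
hsv=cv2.cvtColor(p,cv2.COLOR_RGB2HSV)
g=(p.max(2)<110)&(abs(p[:,:,0].astype(int)-p[:,:,2])<25);g[:,:355]=0;g[:,380:]=0;g[:145]=0;g[205:]=0
n,l,s,c=cv2.connectedComponentsWithStats(g.astype(np.uint8));i=1+np.argmax(s[1:,4]);vv,uu=np.where(l==i);print('dark comp',s[i])
k=(uu>=370)&(vv>157)&(vv<193)
# bar column per row
rows=[];
for r in range(160,192):
    q=uu[(vv==r)]
    if len(q): rows.append((q.mean(),r,len(q)))
rows=np.array(rows);print(np.round(rows[::6],1))
B=plane('top',rows[:,:2],319.);a=np.polyfit(B[:,0],B[:,1],1);print('bar line y=',a,np.degrees(np.arctan(a[0])),'ends',plane('top',[(uu.mean(),vv.min()),(uu.mean(),vv.max())],313))
t=(z>262)&(z<280);t[:,:362]=0;t[:,420:]=0;Q=P[t];print('top',rect(Q),np.median(Q[:,2]))
c2=cv2.boxPoints(cv2.minAreaRect(Q[:,:2].astype(np.float32)));print(c2)
# vertical back/side edges via contour
# knobs
for (u0,v0) in((307,164),(303,213)):
    mm=np.zeros_like(m);mm[v0-8:v0+9,u0-9:u0+9]=1
    w=mm&(z>72)&(z<92)
    vv2,uu2=np.where(w);print('knob',uu2.mean(),vv2.mean(),w.sum(),'z',np.median(z[w]),rect(P[w]))
    print(np.round(z[v0-6:v0+7:2,u0-8:u0+20:2]))
E
python3 - <<'E'
import cv2
a=cv2.imread('pics/top0.png');cv2.imwrite('pics/k0.png',cv2.resize(a[150:225,290:390],None,fx=8,fy=8,interpolation=0))
a=cv2.imread('pics/scene0.png');cv2.imwrite('pics/s0.png',cv2.resize(a[230:384,80:300],None,fx=3.5,fy=3.5,interpolation=2))
E
```

```text
bar px 363 375 152 198 277 [293.88624119 317.64200239 322.35901192]
dark comp [361 153  14  46 204]
[[370.2 160.    4. ]
 [372.3 166.    3. ]
 [372.3 172.    3. ]
 [372.3 178.    3. ]
 [371.5 184.    2. ]
 [372.  190.    3. ]]
bar line y= [-7.75769980e-02 -2.12358644e+02] -4.435950009069537 ends [[ 602.5708485  -253.48990065  313.        ]
 [ 479.15083073 -245.42942079  313.        ]]
top (array([ 540.5, -310.9]), array([258. , 149.8], dtype=float32), np.float32(-4.5937595)) 270.2857183404253
[[ 405.93793 -375.26852]
 [ 663.0911  -395.9304 ]
 [ 675.09247 -246.56436]
 [ 417.93927 -225.9025 ]]
knob 307.2432432432432 163.7027027027027 37 z 82.3115194771483 (array([ 635.2, -114.3]), array([33. , 17.2], dtype=float32), np.float32(-85.90285))
[[-4.  2. -2.  7.  2.  3.  6. -2.  0. -5.  2. 20. 66. 96.]
 [-3.  0.  7. -1. -2.  1.  2.  1. -6. -1.  1. 17. 70. 95.]
 [ 5. -8.  6. 83. 84. 83. -4.  1.  2. -4.  4. 85. 87. 88.]
 [ 6. -6.  4. 82. 78. 79. 72. 71. 66. 73. 71. 87. 91. 89.]
 [ 2.  1. 60. 72. 83. 67. 69. 70. 66. 70. 69. 84. 87. 89.]
 [-4.  6. -5. 59. 51.  3.  5.  2.  5.  2. 57. 68. 76. 93.]
 [ 5.  1.  4.  0. -3. -2.  0.  2.  1.  3.  3. 26. 80. 93.]]
knob 303.4054054054054 212.97297297297297 37 z 81.80567178604451 (array([475.2, -98.4]), array([35.8, 18.1], dtype=float32), np.float32(89.56597))
[[ 2. -2. -4. -1. -3.  3.  1. -0. -3.  1. -3.  3. 14. 62.]
 [ 2. -1.  1.  4.  0. -1. -1.  6. -5. -0.  0. -3. 12. 59.]
 [-1.  3.  1. 82. 84. 80. -4.  5.  3.  2.  6. 87. 88. 85.]
 [-1.  1.  6. 77. 82. 86. 71. 73. 73. 75. 73. 80. 85. 86.]
 [ 1. -1.  1. 81. 80. 73. 67. 65. 68. 68. 64. 86. 89. 87.]
 [-1.  0. -3. -3.  5. -2.  1.  4. -2. -0. -4.  3. 26. 76.]
 [ 7. -4.  6. -3.  4.  0. -4. -3.  3. -2.  4.  0. 24. 73.]]
```

View pics/k0.png

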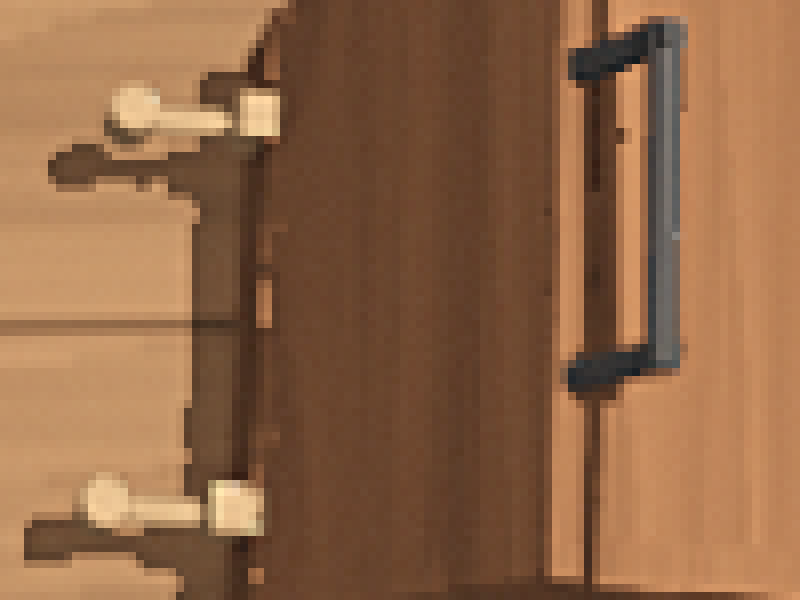

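View pics/s0.png

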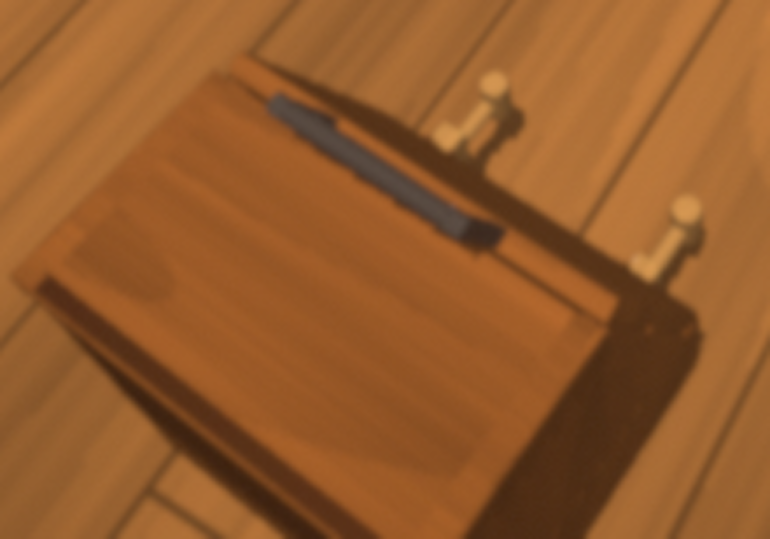

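```bash
python3 - <<'E'
from h import *
k=plane('top',[(306.5,162.9),(302.75,212)],82);print('knobs l,r',np.round(k,1))
b=plane('top',[(373.5,153.6),(372.7,193.5)],317);print('bar ends',np.round(b,1),np.linalg.norm(b[0]-b[1]))
# scene view check
for X in(k[0],k[1],b.mean(0)): print(proj('scene',X))
yaw=np.arctan2(*(b[0]-b[1])[[1,0]]);print('bar yaw',np.degrees(yaw))
for yaw in np.radians([-4.5]):
    o=np.array([-np.sin(yaw),np.cos(yaw)]);
    o=np.array([np.sin(-yaw),np.cos(yaw)]);ey=np.array([np.cos(yaw),np.sin(yaw)])
    bar=b.mean(0)[:2];h=bar+o*103.8
    print('out',o,'hinge',h,'travel l,r',[(q[:2]-h)@o-45 for q in k],'y',[(q[:2]-h)@ey for q in k],'bar lev',h+250*o,'mid',h+100*o)
E
```

```text
knobs l,r [[ 636.6 -106.7   82. ]
 [ 477.8  -89.3   82. ]]
bar ends [[ 599.7 -262.7  317. ]
 [ 490.4 -253.2  317. ]] 109.70496973618853
[[275.3083233  289.84188667]]
[[220.27653971 254.02485734]]
[[183.59932144 276.92314031]]
bar yaw -4.992663927651128
out [0.0784591  0.99691733] hinge [ 553.19593959 -154.46223411] travel l,r [np.float64(9.172678116793087), np.float64(14.006159676099543)] y [np.float64(79.37407328377222), np.float64(-80.28347745289874)] bar lev [572.81071352  94.76709933] mid [561.04184916 -54.77050073]
```

```bash
python3 -m crank '0.59 -1 0 -0.25 -1;0.59 -1 0 -0.25 -1;0.59 -1 0 -0.25 -1;0.59 -1 0 -0.25 -1' 40; python3 -m crank '0.59 -1 0 -0.25 -1;0.59 -1 0 -0.25 -1;0.59 -1 0 -0.25 -1;0.59 -1 0 -0.25 -1'; python3 -m crank '0.59 -1 0 -0.25 -1;0.59 -1 0 -0.25 -1;0.59 -1 0 -0.25 -1;0.59 -1 0 -0.25 -1'
```

```text
t: 0.6
eef_pos: [306.9, 445.2, 230.5]
ee_rot: [[-0.78, 0.626, -0.001], [0.626, 0.78, -0.002], [-0.001, -0.002, -1.0]]
wrist_force: [-0.4, 1.5, 0.9]
opening: 1.001
t: 1.1
eef_pos: [425.8, 242.6, 230.5]
ee_rot: [[-0.479, 0.878, -0.001], [0.878, 0.479, -0.002], [-0.001, -0.002, -1.0]]
wrist_force: [0.1, 0.0, 0.2]
opening: 0.999
t: 1.6
eef_pos: [544.6, 40.0, 230.3]
ee_rot: [[-0.105, 0.994, -0.002], [0.994, 0.105, -0.002], [-0.002, -0.002, -1.0]]
wrist_force: [0.2, 1.0, -0.7]
opening: 1.003
```

```bash
python3 -m crank '0.46 -0.734 -0.3 -0.117 -1;0.46 -0.734 -0.3 -0.117 -1;0.46 -0.734 -0.3 -0.117 -1;0.46 -0.734 -0.3 -0.117 -1;0.46 -0.734 -0.3 -0.117 -1'; python3 - <<'E'
from h import *
look(1);a=cv2.imread('pics/top1.png');cv2.imwrite('pics/t1c.png',cv2.resize(a[100:260,240:440],None,fx=4,fy=3.7));
E
```

```text
t: 2.22
eef_pos: [636.2, -106.6, 169.7]
ee_rot: [[0.079, 0.997, -0.004], [0.997, -0.079, -0.001], [-0.001, -0.004, -1.0]]
wrist_force: [-0.1, -0.4, -0.6]
opening: 0.999
```

View pics/scene1.png

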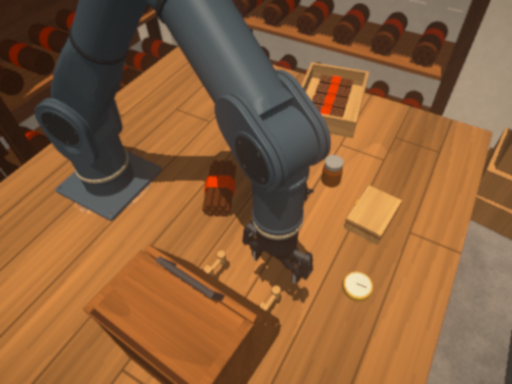

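View pics/t1c.png

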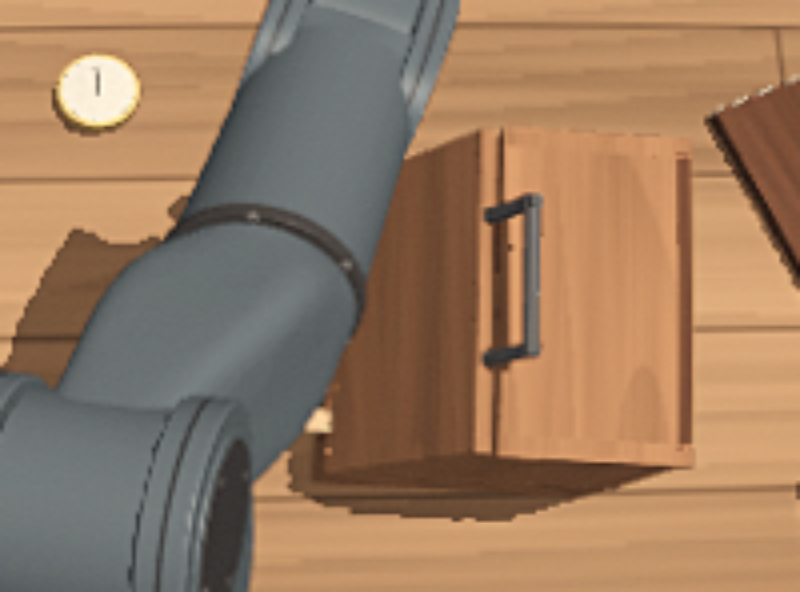

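```bash
python3 -m crank '0 0 -0.25 0 -1;0 0 -0.45 0 -1;0 0 -0.61 0 -1;0 0 -0.61 0 -1'; python3 -m crank '0 0 0 0 1;0 0 0 0 1;0 0 0 0 1;0 0 0 0 1;0 0 0 0 1;0 0 0 0 1' 40
```

```text
t: 2.82
eef_pos: [635.0, -103.2, 47.1]
ee_rot: [[0.075, 0.997, -0.006], [0.997, -0.075, 0.0], [-0.0, -0.006, -1.0]]
wrist_force: [1.0, -0.3, 1.1]
opening: 0.998
t: 3.58
eef_pos: [636.4, -103.3, 48.2]
ee_rot: [[0.075, 0.997, -0.003], [0.997, -0.075, 0.0], [-0.0, -0.003, -1.0]]
wrist_force: [2.2, 0.6, 6.2]
opening: 0.224
```

```bash
python3 -m crank '0.01 0.1 0 0 1;0.02 0.25 0 0 1;0.03 0.4 0 0 1;0.042 0.53 0 0 1;0.05 0.63 0 0 1;0.053 0.67 0 0 1;0.053 0.67 0 0 1'
```

```text
t: 4.45
eef_pos: [646.8, 27.9, 48.2]
ee_rot: [[0.077, 0.997, -0.003], [0.997, -0.077, -0.004], [-0.004, -0.003, -1.0]]
wrist_force: [-0.0, -8.0, 1.5]
opening: 0.222
```

```bash
python3 -m crank '0 -0.005 0 0 -1;0 -0.005 0 0 -1;0 -0.005 0 0 -1;0 -0.005 0.1 0 -1;0 -0.005 0.3 0 -1;0 -0.005 0.5 0 -1;0 0 0.5 0 -1'; python3 -m crank '-0.3 -0.2 0 0 -1;-0.6 -0.4 0 0 -1;-0.845 -0.59 0 0 -1;-0.845 -0.59 0 0 -1;-0.845 -0.59 0 0 -1'
```

```text
t: 5.32
eef_pos: [648.6, 27.8, 151.5]
ee_rot: [[0.077, 0.997, 0.002], [0.997, -0.077, -0.003], [-0.003, 0.003, -1.0]]
wrist_force: [0.1, -0.8, -0.8]
opening: 1.003
t: 5.95
eef_pos: [479.2, -90.3, 151.4]
ee_rot: [[0.078, 0.997, 0.002], [0.997, -0.078, -0.002], [-0.002, 0.002, -1.0]]
wrist_force: [1.6, -0.1, -0.1]
opening: 1.001
```

```bash
python3 - <<'E'
from h import *
print(sensors.state()['eef_pos'])
look(2)
E
```

```text
[479.1916367  -90.30325131 151.4127003 ]
```

View pics/top2.png

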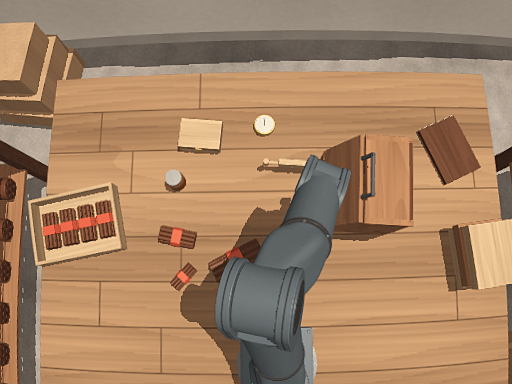

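View pics/scene2.png

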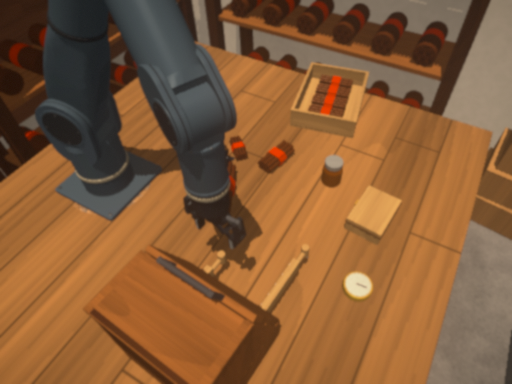

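```bash
python3 -m crank '-0.005 0 -0.25 0 -1;-0.005 0 -0.45 0 -1;-0.005 0 -0.52 0 -1;-0.005 0 -0.52 0 -1'; python3 -m crank '0 0 0 0 1;0 0 0 0 1;0 0 0 0 1;0 0 0 0 1;0 0 0 0 1;0 0 0 0 1' 40
```

```text
t: 6.55
eef_pos: [480.4, -88.5, 46.7]
ee_rot: [[0.074, 0.997, 0.002], [0.997, -0.074, -0.002], [-0.002, 0.002, -1.0]]
wrist_force: [0.3, -0.2, 0.4]
opening: 1.003
t: 7.3
eef_pos: [477.2, -88.1, 47.0]
ee_rot: [[0.075, 0.997, -0.003], [0.997, -0.075, -0.001], [-0.001, -0.003, -1.0]]
wrist_force: [-10.7, 1.5, 13.4]
opening: 0.223
```

```bash
python3 -m crank '0.01 0.1 0 0 1;0.02 0.25 0 0 1;0.03 0.4 0 0 1;0.041 0.53 0 0 1;0.048 0.61 0 0 1;0.051 0.65 0 0 1;0.051 0.65 0 0 1'; python3 -m crank '0 -0.005 0 0 -1;0 -0.005 0 0 -1;0 -0.005 0 0 -1;0 -0.005 0.1 0 -1;0 -0.005 0.3 0 -1;0 -0.005 0.5 0 -1;0 0 0.5 0 -1'
```

```text
t: 8.18
eef_pos: [487.1, 38.4, 47.2]
ee_rot: [[0.078, 0.997, -0.003], [0.997, -0.078, -0.004], [-0.005, -0.003, -1.0]]
wrist_force: [-2.7, -11.2, 0.3]
opening: 0.22
t: 9.05
eef_pos: [488.8, 38.7, 149.6]
ee_rot: [[0.077, 0.997, 0.002], [0.997, -0.077, -0.003], [-0.003, 0.002, -1.0]]
wrist_force: [0.0, 0.2, -0.5]
opening: 1.001
```

```bash
python3 - <<'E'
from h import *
print(np.round(sensors.state()['joint_positions'],2))
look(3)
P=plane('top',[(0,0)],82)
f=np.load('top3.npz');p=f['p'];cv2.imwrite('pics/t3c.png',cv2.resize(p[130:260,230:360,::-1],None,fx=4.5,fy=4.5,interpolation=0))
E
```

```text
[-0.55  0.46  0.54  2.04 -0.34  0.73  0.12]
```

View pics/t3c.png

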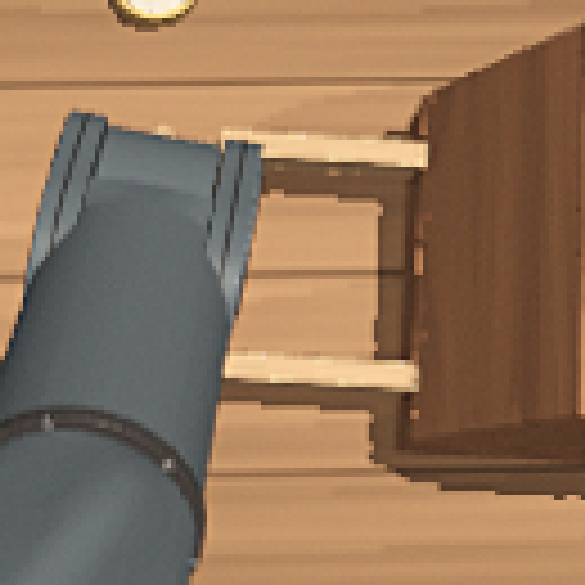

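View pics/scene3.png

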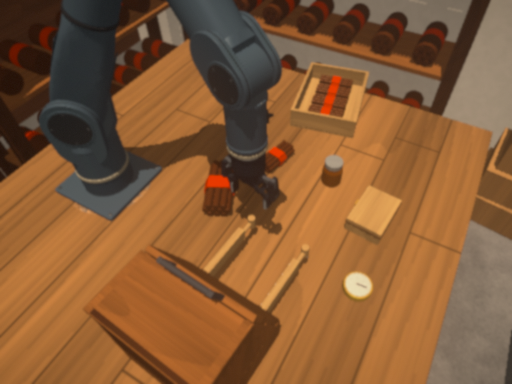

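```bash
python3 -m crank '0 0 0.3 0.1 0;0.05 0 0.6 0.2 0;0.1 -0.1 0.9 0.32 0;0.15 -0.2 1 0.43 0;0.2 -0.3 1 0.5 0;0.25 -0.48 1 0.5 0;0.25 -0.48 1 0.5 0' ; python3 - <<'E'
from h import *
print(np.round(sensors.state()['joint_positions'],2))
E
```

```text
t: 10.02
eef_pos: [537.0, -59.7, 345.8]
ee_rot: [[-0.647, 0.762, -0.001], [0.762, 0.647, -0.005], [-0.003, -0.004, -1.0]]
wrist_force: [0.3, 0.4, -0.0]
opening: 0.502
[-0.32  0.31  0.48  1.61 -0.15  1.25  0.89]
```

```bash
python3 -m crank '0 -0.2 0.045 0.12 0;0 -0.4 0.045 0.24 0;0.02 -0.6 0.045 0.36 0;0.04 -0.8 0.045 0.48 0;0.04 -0.99 0.045 0.502 0;0.04 -0.99 0.045 0.502 0;0.04 -0.99 0.045 0.502 0'; python3 - <<'E'
from h import *
print(np.round(sensors.state()['joint_positions'],2))
look(4)
f=np.load('top4.npz');p=f['p'];cv2.imwrite('pics/t4c.png',cv2.resize(p[130:260,300:430,::-1],None,fx=4.5,fy=4.5,interpolation=0))
f=np.load('scene4.npz');p=f['p'];cv2.imwrite('pics/s4c.png',cv2.resize(p[180:384,60:310,::-1],None,fx=2.9,fy=2.9,interpolation=2))
E
```

```text
t: 10.9
eef_pos: [545.2, -256.3, 353.8]
ee_rot: [[-0.997, 0.078, 0.002], [0.078, 0.997, -0.003], [-0.002, -0.003, -1.0]]
wrist_force: [-0.2, 0.7, -0.9]
opening: 0.502
[ 0.13  0.4   0.35  1.44 -0.14  1.32  1.99]
```

View pics/t4c.png

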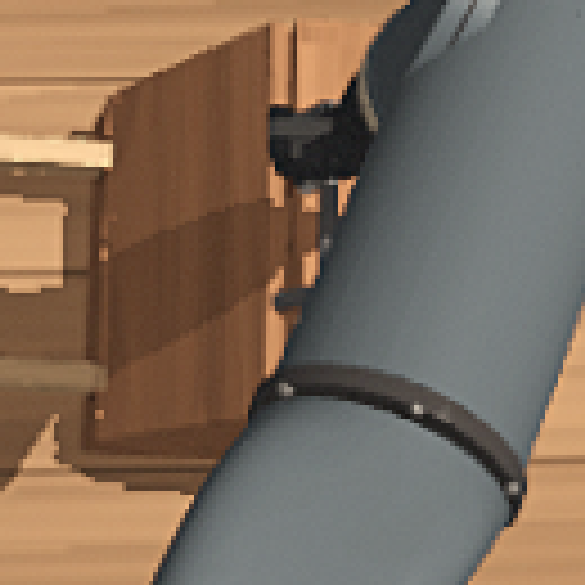

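View pics/s4c.png

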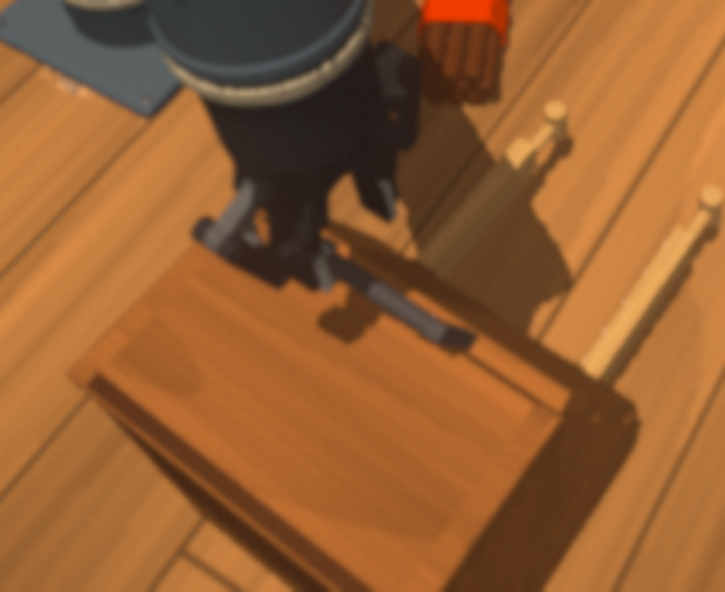

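```bash
python3 -m crank '0 -0.008 -0.15 0 0;0 -0.008 -0.29 0 0;0 -0.008 -0.29 0 0'; python3 -m crank '0 0 0 0 1;0 0 0 0 1;0 0 0 0 1;0 0 0 0 1' 30
```

```text
t: 11.38
eef_pos: [544.9, -255.5, 294.6]
ee_rot: [[-0.997, 0.074, -0.001], [0.074, 0.997, -0.001], [0.001, -0.001, -1.0]]
wrist_force: [1.0, -0.7, 1.0]
opening: 0.495
t: 11.88
eef_pos: [545.5, -256.0, 295.5]
ee_rot: [[-0.997, 0.074, 0.001], [0.074, 0.997, -0.002], [-0.001, -0.002, -1.0]]
wrist_force: [1.8, -1.3, 3.0]
opening: 0.122
```

```bash
cat > tr.py <<'E'
from h import *
import sys
o=np.array([0.0785,0.9969,0])
def bar(q):
    a=q-0.4;return o*(250*np.sin(a)-7*np.cos(a))+np.array([0,0,250*np.cos(a)+7*np.sin(a)])
S=np.array([545.5,-256.0,295.5])
cur=sensors.state()['eef_pos'];print('q now',1.*min(np.linspace(0,2,401),key=lambda q:np.linalg.norm(S+bar(q)-bar(0)-cur)))
for q in map(float,sys.argv[1:]):print(q,np.round((S+bar(q)-bar(0)-cur)/200,3))
E
python3 tr.py .05 .13 .22 .32 .42 .52 .62 .7
```

```text
q now 0.0
0.05 [0.005 0.057 0.025]
0.13 [0.012 0.151 0.058]
0.22 [0.021 0.26  0.086]
0.32 [0.03  0.383 0.106]
0.42 [0.04  0.507 0.113]
0.52 [0.05  0.632 0.108]
0.62 [0.06  0.755 0.09 ]
0.7 [0.067 0.852 0.067]
```

```bash
python3 -m crank '0.005 0.057 0.025 0 1;0.012 0.151 0.058 0 1;0.021 0.26 0.086 0 1;0.03 0.383 0.106 0 1;0.04 0.507 0.113 0 1;0.05 0.632 0.108 0 1;0.06 0.755 0.09 0 1;0.067 0.852 0.067 0 1'; python3 tr.py .78 .86 .94 1.02 1.10 1.18 1.26 1.32
```

```text
t: 12.88
eef_pos: [559.0, -83.4, 309.4]
ee_rot: [[-0.997, 0.073, 0.002], [0.073, 0.997, -0.002], [-0.002, -0.002, -1.0]]
wrist_force: [1.5, -1.4, 0.2]
opening: 0.127
q now 0.71
0.78 [ 0.007  0.084 -0.033]
0.86 [ 0.014  0.176 -0.071]
0.94 [ 0.021  0.265 -0.117]
1.02 [ 0.028  0.35  -0.169]
1.1 [ 0.034  0.43  -0.228]
1.18 [ 0.04   0.506 -0.294]
1.26 [ 0.046  0.576 -0.365]
1.32 [ 0.05   0.625 -0.422]
```

```bash
python3 - <<'E'
from h import *
look(5)
E
```

```text
(no output)
```

View pics/scene5.png

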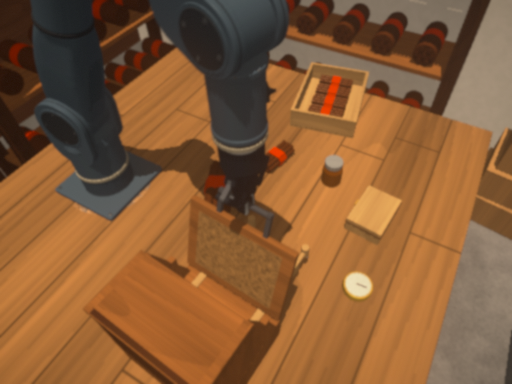

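The flap is held by its bar near (260,215), upright and past; both supports are out. I continue.

```bash
python3 -m crank '0.007 0.084 -0.033 0 1;0.014 0.176 -0.071 0 1;0.021 0.265 -0.117 0 1;0.028 0.35 -0.169 0 1;0.034 0.43 -0.228 0 1;0.04 0.506 -0.294 0 1;0.046 0.576 -0.365 0 1;0.05 0.625 -0.422 0 1'; python3 tr.py 1.39 1.48 1.57 1.66 1.75 1.83 1.91 1.97
```

```text
t: 13.98
eef_pos: [569.0, 44.0, 223.3]
ee_rot: [[-0.998, 0.07, 0.0], [0.07, 0.998, -0.001], [-0.0, -0.0, -1.0]]
wrist_force: [0.8, -3.5, -3.3]
opening: 0.123
q now 1.33
1.39 [ 0.004  0.04  -0.062]
1.48 [ 0.009  0.1   -0.157]
1.57 [ 0.013  0.151 -0.257]
1.66 [ 0.016  0.193 -0.361]
1.75 [ 0.019  0.225 -0.469]
1.83 [ 0.02   0.246 -0.567]
1.91 [ 0.021  0.259 -0.666]
1.97 [ 0.021  0.263 -0.741]
```

```bash
python3 -m crank '0.004 0.04 -0.062 0 1;0.009 0.1 -0.157 0 1;0.013 0.151 -0.257 0 1;0.016 0.193 -0.361 0 1;0.019 0.225 -0.469 0 1;0.02 0.246 -0.567 0 1;0.021 0.259 -0.666 0 1;0.021 0.263 -0.72 0 1'; python3 tr.py 1.94 1.97 1.98
```

```text
t: 14.98
eef_pos: [573.3, 96.7, 78.2]
ee_rot: [[-0.998, 0.07, -0.0], [0.07, 0.998, -0.001], [-0.0, -0.001, -1.0]]
wrist_force: [1.4, -1.7, -0.4]
opening: 0.131
q now 1.96
1.94 [-0.    -0.002  0.022]
1.97 [ 0.    -0.    -0.015]
1.98 [ 0.     0.    -0.028]
```

```bash
python3 -m crank '0 0 -0.015 0 1;0 0 -0.03 0 1;0 0 -0.03 0 1'; python3 - <<'E'
from h import *
look(6)
f=np.load('top6.npz');p,d=f['p'],f['d'];P=cloud('top',p,d)
z=P[:,:,2];m=(d>0)&(z>85)&(z<135);m[:,:230]=0;m[:,345:]=0;m[:130]=0;m[235:]=0
Q=P[m];print(np.median(Q[:,2]),rect(Q),m.sum());A=np.c_[Q[:,:2],np.ones(len(Q))];print(np.linalg.lstsq(A,Q[:,2],rcond=None)[0])
E
```

```text
t: 15.35
eef_pos: [573.9, 96.8, 75.3]
ee_rot: [[-0.997, 0.071, 0.003], [0.071, 0.997, 0.001], [-0.002, 0.001, -1.0]]
wrist_force: [-9.3, -2.0, 31.5]
opening: 0.124
99.44149881937642 (array([557.4, -88.8]), array([270.4, 253.4], dtype=float32), np.float32(86.54813)) 5367
[3.94966150e-03 2.75478299e-02 9.84662651e+01]
```

View pics/top6.png

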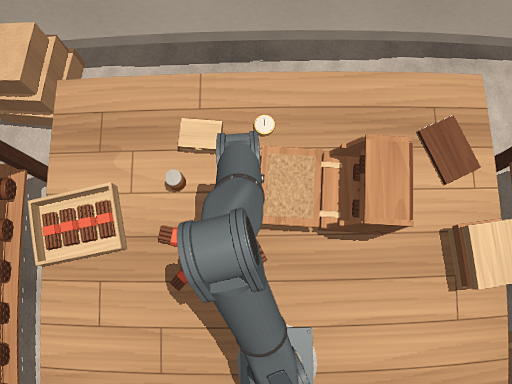

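View pics/scene6.png

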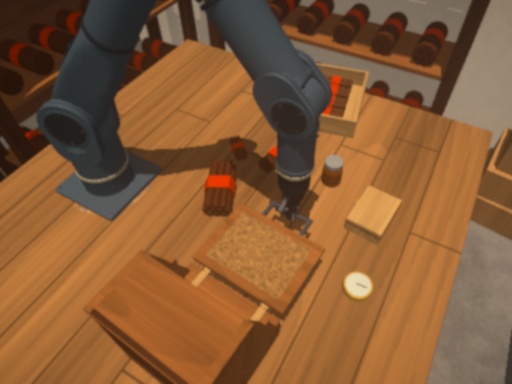

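```bash
python3 -m crank '0 0 0.01 0 0.2;0 0 0.01 0 0.2;0 0 0.01 0 0.2'; python3 -m crank '0 0 0.15 0 0.2;0 0 0.4 0 0.2;0 0 0.65 0 0.2;0 0 0.65 0 0'; python3 - <<'E'
from h import *
print(np.round(sensors.state()['joint_positions'],2))
look(7)
f=np.load('top7.npz');p,d=f['p'],f['d'];P=cloud('top',p,d)
z=P[:,:,2];m=(d>0)&(z>85)&(z<115);m[:,:230]=0;m[:,320:]=0;m[:130]=0;m[235:]=0
Q=P[m];print(np.median(Q[:,2]),rect(Q),m.sum())
for zc,a in((19,(130,265)),):
  m=(z>14)&(z<60)&(d>0);n,l,s,c=cv2.connectedComponentsWithStats(m.astype(np.uint8))
  for i in range(1,n):
    if 200<s[i,4]<1000 : print(np.round(c[i]),s[i,4],rect(P[l==i]))
E
```

```text
t: 15.82
eef_pos: [573.7, 96.9, 77.1]
ee_rot: [[-0.997, 0.071, 0.002], [0.071, 0.997, 0.001], [-0.002, 0.001, -1.0]]
wrist_force: [0.4, -0.4, 0.1]
opening: 0.403
t: 16.32
eef_pos: [575.7, 97.1, 210.5]
ee_rot: [[-0.997, 0.071, 0.008], [0.071, 0.997, 0.002], [-0.008, 0.003, -1.0]]
wrist_force: [0.5, -0.6, -0.8]
opening: 0.501
[-0.42  0.47  0.27  1.73 -0.15  0.96  1.4 ]
100.31440550621085 (array([560.4, -51.2]), array([255.1, 182.8], dtype=float32), np.float32(-2.1285012)) 4138
[266. 124.] 275 (array([791.7,  17.9]), array([71.8, 53.4], dtype=float32), np.float32(5.8916526))
[194. 135.] 981 (array([752.8, 260.3]), array([116.9, 108.2], dtype=float32), np.float32(86.82251))
[105. 231.] 412 (array([390.7, 589.7]), array([366.2, 177.1], dtype=float32), np.float32(-41.722088))
[177. 236.] 648 (array([411.7, 317.2]), array([119. ,  61.2], dtype=float32), np.float32(77.41676))
[456. 258.] 251 (array([ 322.3, -600.8]), array([199.4,  18.5], dtype=float32), np.float32(8.664589))
[180. 277.] 236 (array([282.3, 298. ]), array([87.2, 41.2], dtype=float32), np.float32(-40.915134))
```

View pics/scene7.png

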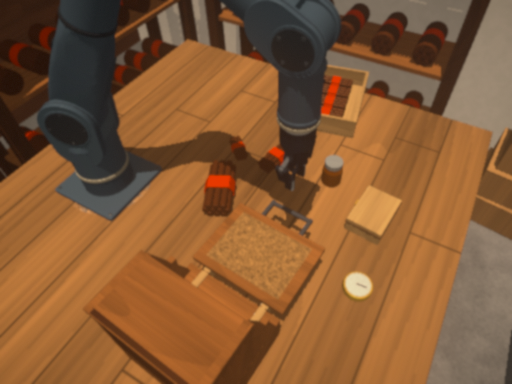

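```bash
python3 - <<'E'
from h import *
f=np.load('top0.npz');p=f['p'];cv2.imwrite('pics/mid.png',cv2.resize(p[205:305,130:290,::-1],None,fx=5,fy=5,interpolation=2))
hsv=cv2.cvtColor(p,cv2.COLOR_RGB2HSV)
m=(hsv[:,:,1]>130)&((hsv[:,:,0]<8)|(hsv[:,:,0]>172))&(hsv[:,:,2]>150)
m[:,:140]=0;n,l,s,c=cv2.connectedComponentsWithStats(m.astype(np.uint8))
for i in range(1,n):
    if s[i,4]>20:
        v,u=np.where(l==i);print(c[i],s[i],plane('top',[c[i]],34),plane('top',[c[i]],19))
dark=(p.max(2)<120)|m
E
```

```text
[175.83707865 236.26966292] [170 227  13  20 178] [[410.48897543 318.74821102  34.        ]] [[411.85321983 321.59032954  19.        ]]
[231.72340426 250.87234043] [226 247  13  10  47] [[361.91152734 137.15288029  34.        ]] [[362.7625986  138.07662204  19.        ]]
[242.36507937 270.98412698] [235 266  15  11  63] [[297.48351941 103.53542865  34.        ]] [[297.65397188 104.10403496  19.        ]]
[182.8019802  276.81188119] [176 271  14  13 101] [[280.01052866 294.5544795   34.        ]] [[279.99639611 297.14101495  19.        ]]
```

View pics/mid.png

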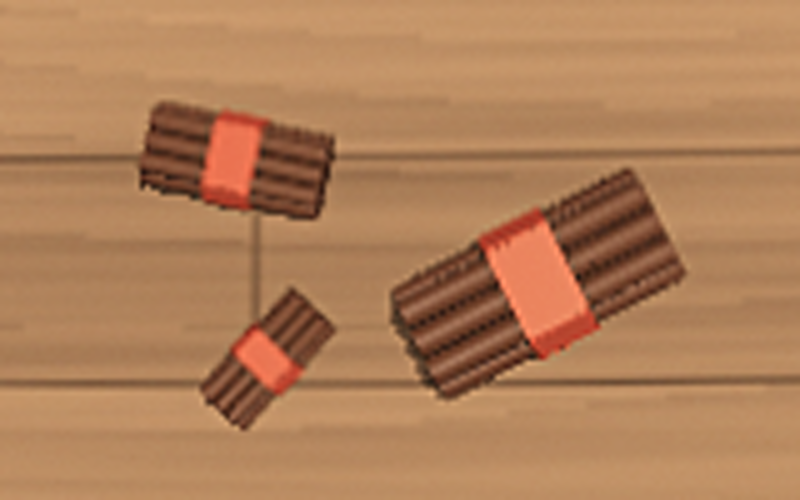

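```bash
python3 -m crank '-0.1 0.2 0 -0.11 -1;-0.2 0.4 0 -0.22 -1;-0.3 0.55 0 -0.33 -1;-0.4 0.7 0 -0.44 -1;-0.45 0.8 0 -0.55 -1;-0.45 0.8 0 -0.6 -1' ; python3 - <<'E'
from h import *
s=sensors.state();p=s['eef_pos'];R=s['ee_rot'];y=np.degrees(np.arctan2(R[1,1],R[0,1]));print(y,(np.array([411.5,317.5,100])-p)/200,(-13-y)/90,np.round(s['joint_positions'],2))
E
```

```text
t: 17.18
eef_pos: [481.4, 259.0, 204.7]
ee_rot: [[-0.529, 0.849, -0.001], [0.849, 0.529, -0.003], [-0.002, -0.002, -1.0]]
wrist_force: [0.2, -0.1, 1.1]
opening: 0.999
31.940020205235328 [-0.34933467  0.29227579 -0.52353924] -0.49933355783594807 [-0.93  0.46  0.52  1.83 -0.28  0.93  0.27]
```

```bash
python3 -m crank '-0.1 0.1 0 -0.11 -1;-0.2 0.2 -0.1 -0.22 -1;-0.35 0.29 -0.3 -0.33 -1;-0.35 0.29 -0.52 -0.44 -1;-0.35 0.29 -0.52 -0.5 -1;-0.35 0.29 -0.52 -0.5 -1;-0.35 0.29 -0.52 -0.5 -1' ; python3 - <<'E'
from h import *
s=sensors.state();p=s['eef_pos'];R=s['ee_rot'];y=np.degrees(np.arctan2(R[1,1],R[0,1]));print(y,(np.array([411.5,317.5,2])-p)/200,(-13-y)/90,np.round(s['joint_positions'],2))
look(8)
f=np.load('scene8.npz');p=f['p'];cv2.imwrite('pics/s8c.png',cv2.resize(p[80:260,180:400,::-1],None,fx=3.3,fy=3.3,interpolation=2))
E
```

```text
t: 18.05
eef_pos: [411.4, 316.7, 100.4]
ee_rot: [[0.224, 0.975, -0.003], [0.975, -0.224, -0.002], [-0.003, -0.002, -1.0]]
wrist_force: [0.0, -0.0, -0.1]
opening: 1.001
-12.950691063209181 [ 0.00071937  0.00376591 -0.49191718] -0.000547877075453545 [-1.16  0.6   0.64  2.01 -0.55  0.7  -0.39]
```

View pics/s8c.png

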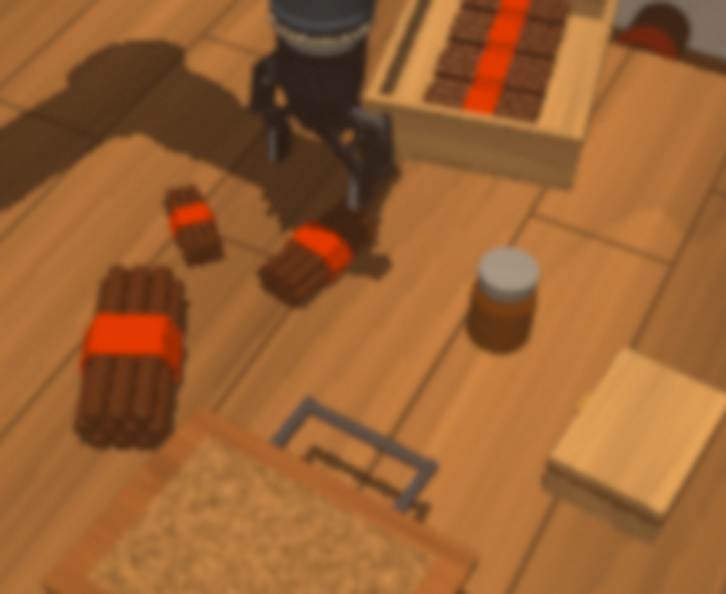

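```bash
python3 -m crank '0 0.004 -0.2 0 -1;0 0.004 -0.36 0 -1;0 0.004 -0.45 0 -1;0 0.004 -0.48 0 -1;0 0.004 -0.485 0 -1'; python3 -m crank '0 0 0 0 1;0 0 0 0 1;0 0 0 0 1;0 0 0 0 1;0 0 0 0 1' 40
```

```text
t: 18.77
eef_pos: [411.8, 317.8, 4.2]
ee_rot: [[0.225, 0.974, -0.002], [0.974, -0.225, -0.0], [-0.001, -0.002, -1.0]]
wrist_force: [-0.2, 0.5, 0.5]
opening: 0.999
t: 19.4
eef_pos: [412.1, 318.2, 5.1]
ee_rot: [[0.224, 0.975, -0.001], [0.975, -0.224, 0.001], [0.0, -0.002, -1.0]]
wrist_force: [-0.7, -0.6, 7.2]
opening: 0.642
```

```bash
python3 -m crank '0 0 0.05 0 1;0 0 0.2 0 1;0 0 0.45 0 1;0 0 0.7 0 1;0 0 0.95 0 1;0 0 1 0 1'; python3 - <<'E'
from h import *
look(9)
f=np.load('scene9.npz');p=f['p'];cv2.imwrite('pics/s9c.png',cv2.resize(p[60:260,180:400,::-1],None,fx=2.9,fy=2.9,interpolation=2))
s=sensors.state();print(s['opening'],(np.array([561,-53,205])-s['eef_pos'])/200)
E
```

```text
t: 20.15
eef_pos: [413.2, 318.6, 208.6]
ee_rot: [[0.224, 0.974, 0.002], [0.974, -0.225, 0.004], [0.005, 0.001, -1.0]]
wrist_force: [-0.5, 1.2, -2.7]
opening: 0.643
0.6436763854298385 [ 0.74469245 -1.85738446 -0.00599372]
```

View pics/s9c.png

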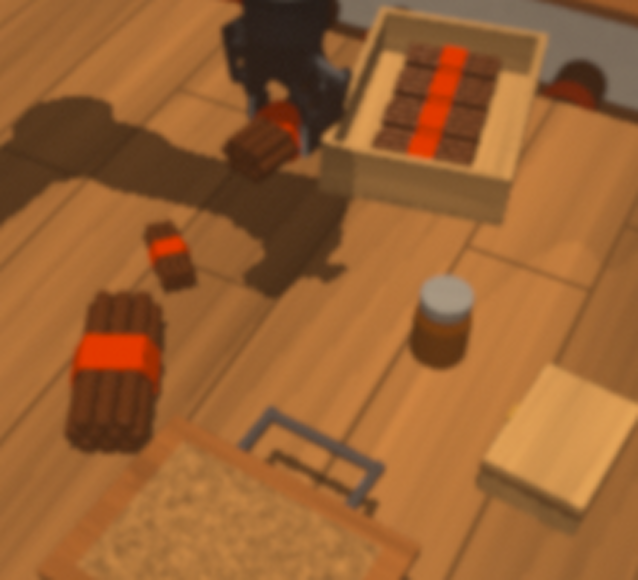

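```bash
python3 -m crank '0.06 -0.15 0 0.02 1;0.14 -0.35 0 0.05 1;0.22 -0.55 0 0.094 1;0.3 -0.75 0 0.094 1;0.36 -0.9 0 0.094 1;0.372 -0.93 0 0.094 1' ;python3 -m crank '0.06 -0.15 0 0 1;0.14 -0.35 0 0 1;0.22 -0.55 0 0 1;0.3 -0.75 0 0 1;0.36 -0.89 0 0 1;0.372 -0.92 -0.1 0 1;0.372 -0.92 -0.2 0 1' ; python3 - <<'E'
from h import *
s=sensors.state();print(s['opening'],(np.array([561,-53,105])-s['eef_pos'])/200)
E
```

```text
t: 21.0
eef_pos: [486.2, 129.9, 205.0]
ee_rot: [[0.082, 0.997, -0.003], [0.997, -0.082, 0.001], [0.001, -0.003, -1.0]]
wrist_force: [-0.4, 0.7, -2.7]
opening: 0.641
t: 21.88
eef_pos: [560.2, -53.8, 163.2]
ee_rot: [[0.082, 0.997, -0.004], [0.997, -0.082, 0.001], [0.001, -0.004, -1.0]]
wrist_force: [0.2, 0.9, -2.1]
opening: 0.644
0.6443884743975316 [ 0.00406427  0.00399152 -0.29114997]
```

```bash
python3 -m crank '0 0 -0.1 0 1;0 0 -0.18 0 1;0 0 -0.24 0 1;0 0 -0.27 0 1;0 0 -0.27 0 1'; python3 -m crank '0 0 -0.005 0 1;0 0 -0.012 0 1;0 0 -0.012 0 1'
```

```text
t: 22.5
eef_pos: [560.2, -53.8, 109.1]
ee_rot: [[0.082, 0.997, -0.005], [0.997, -0.082, 0.001], [0.001, -0.005, -1.0]]
wrist_force: [-0.4, 0.1, -1.3]
opening: 0.644
t: 22.88
eef_pos: [560.2, -53.8, 106.9]
ee_rot: [[0.082, 0.997, -0.004], [0.997, -0.082, 0.001], [0.001, -0.004, -1.0]]
wrist_force: [0.3, 0.4, -2.5]
opening: 0.648
```

```bash
python3 -m crank '0 0 -0.005 0 1;0 0 -0.01 0 1;0 0 -0.01 0 1'; python3 -m crank '0 0 -0.005 0 1;0 0 -0.005 0 1'
```

```text
t: 23.25
eef_pos: [560.2, -53.7, 104.8]
ee_rot: [[0.082, 0.997, -0.004], [0.997, -0.082, 0.001], [0.001, -0.005, -1.0]]
wrist_force: [-0.3, -0.0, -1.8]
opening: 0.645
t: 23.5
eef_pos: [560.3, -53.8, 104.2]
ee_rot: [[0.082, 0.997, -0.004], [0.997, -0.082, 0.002], [0.001, -0.004, -1.0]]
wrist_force: [-2.1, 0.9, 4.9]
opening: 0.642
```

```bash
python3 -m crank '0 0 0 0 -0.4;0 0 0 0 -0.7;0 0 0 0 -0.9;0 0 0 0 -0.9'; python3 -m crank '0 0 0.1 0 -0.9;0 0 0.35 0 -0.9;0 0 0.6 0 -0.9;0 0 0.8 0 -0.9;0 0 0.8 0 -0.9'; python3 -m crank '-0.3 0.5 0 0 -0.9;-0.5 0.9 0 0 -0.9;-0.7 1 0.2 0 -0.9;-0.7 1 0.2 0 -0.9;-0.7 1 0.2 0 -0.9'; python3 - <<'E'
from h import *
look(10)
f=np.load('top10.npz');p,d=f['p'],f['d'];P=cloud('top',p,d)
z=P[:,:,2];
for lo,hi,t in((118,160,'bundle'),(88,112,'flap')):
    m=(d>0)&(z>lo)&(z<hi);m[:,:240]=0;m[:,322]=0;m[:,322:]=0;m[:140]=0;m[235:]=0
    n,l,s,c=cv2.connectedComponentsWithStats(m.astype(np.uint8));i=1+np.argmax(s[1:,4]);Q=P[l==i];print(t,c[i],s[i,4],rect(Q),np.percentile(Q[:,2],[5,50,95]))
E
```

```text
t: 24.0
eef_pos: [560.3, -53.8, 104.1]
ee_rot: [[0.082, 0.997, -0.004], [0.997, -0.082, 0.002], [0.001, -0.004, -1.0]]
wrist_force: [0.4, -0.1, 0.4]
opening: 0.947
t: 24.62
eef_pos: [561.6, -54.3, 267.0]
ee_rot: [[0.082, 0.997, 0.001], [0.997, -0.082, 0.002], [0.002, 0.001, -1.0]]
wrist_force: [0.4, -0.5, -0.7]
opening: 0.955
t: 25.25
eef_pos: [418.9, 150.7, 307.0]
ee_rot: [[0.072, 0.997, 0.0], [0.997, -0.072, 0.004], [0.004, -0.0, -1.0]]
wrist_force: [0.4, -0.5, 0.2]
opening: 0.951
bundle [292.04107649 184.17988669] 706 (array([558.2, -55.6]), array([120.1,  59.8], dtype=float32), np.float32(88.07338)) [122.78029411 135.69044672 141.86869001]
flap [287.03409091 186.65909091] 4312 (array([561.6, -24.2]), array([253.5, 252.7], dtype=float32), np.float32(86.58783)) [ 95.07023987 100.11497529 104.87050012]
```

View pics/top10.png

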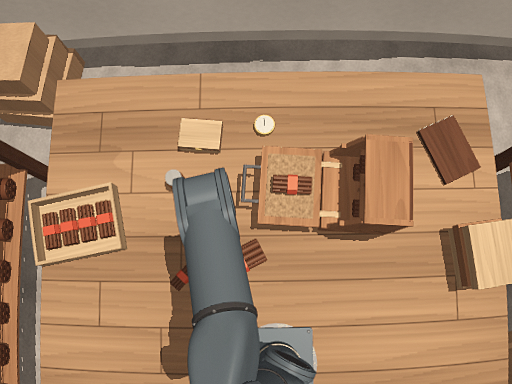

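View pics/scene10.png

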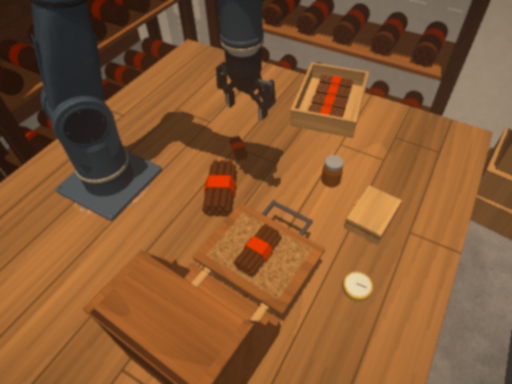

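The bundle lies flat in the middle of the level flap (top view (292,184)). The bystanders are where they were and the gripper is clear, so I'm handing in.

```bash
python3 -c "
from workcell import sensors,bot
s=sensors.state();print(s['t'],s['wrist_force'],abs(s['qd']).max());print(bot.sign_off())"
```

```text
25.35 [ 0.43956182 -0.85185198  0.02285418] 0.05752451962788887
the job is handed in; nothing more can be done
None
```

I did the whole job and handed it in at about 25 s; no verdict was reported. I pulled both supports out to their stops, about 131 and 127 mm by the tool's travel. Then I eased the flap down by its bar onto them. Last, I picked up the middle-sized loose bundle (about 120 × 60 mm), set it down on the flap and let go.

**Last checks:**
- **Flap:** the middle of its face reads about 100 mm above the table, against an expected 99 mm, so it is level on the supports.
- **Bundle:** it lies flat, its top about 38 mm above the flap's face. Its centre is about 3 mm from my estimate of the flap's middle.
- **Bystanders:** the jar, cigar box and hygrometer look unmoved in the last pictures.
- **Gripper:** open and clear of everything, with the wrist force near zero.

**Push-down force:** when I pressed the flap onto the supports, the wrist briefly read about 31 N. I backed off before opening the fingers. No check failed or disagreed.

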